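Try the round key in the sample rim lock

ROBOT

A 6-joint arm with a two-finger parallel gripper is mounted at the origin on a cart in front of the work surface, level with it; the furniture and walls round the work are solid. World frame = base frame: x ahead of the robot, y to its left, z up, the work surface at z = 0. Lengths are in mm, angles in rad, forces in N, time in s.
With the tool pointing down it reaches from about 350 to 775 mm from the base axis. Payload 7.3 kg.
Tool frame: the origin (TCP) lies midway between the tips of the shut fingers; the grasp point (between the pads) lies 19 mm behind it; z points along the fingers, y is the line along which they close (so a half turn about z gives the same grasp; the last joint's range is limited). The gripper opens to 92 mm and grips with 3 to 60 N. Pads are 19 mm wide; open, the fingers measure 130 mm over their backs; the gripper's body (75 mm by 190 mm) begins 47 mm behind the grasp point.
Start: joints at [-1.265, 0.342, 1.524, -0, 1.275, -0.146], TCP at [229.232, -472.332, 226.741] pointing down, gripper open.
Joint ranges: [-2.53, 2.53], [-0.77, 2.02], [0.04, 2.7], [-1, 4.14], [0.28, 2.66], [-3.11, 3.11]. Speed limits (rad/s): [2.57, 2.57, 3.14, 3.14, 3.14, 3.14].

INTERFACE

Orientations are given as [roll, pitch, yaw] about the fixed x, y, z axes, in that order (R = Rz(yaw) Ry(pitch) Rx(roll)).
In Python, from plant import get_obs, capture, camera_model, close_job, search_frame, regions_of, pinpoint gives the robot as it stands. The module is installed in compiled form; this text tells all that it offers.
- The arm moves only by the shell command python3 -m pendant 'ROWS'. ROWS is JSON, one flat list of numbers, 7 for each row, row after row: the shift along the tool's x, y, z in units of 30 mm (1.0 is 30 mm), then the turn, a rotation vector about the tool's x, y, z in units of 4 degrees (1.0 is 4 degrees), then the closure, from -1 (fully open) to 1 (shut), so that 0 is half open. In form: [dx, dy, dz, wx, wy, wz, gripper, dx, dy, dz, wx, wy, wz, gripper, ...]. A call has 1 to 12 rows; each row shifts and turns the commanded pose from where the row before left it, along the tool's axes as they then stand; what a row does not reach is not made up. A row lasts 1/10 s, in which the tool goes at most 50 mm and 8.59 degrees, less where a joint would pass 70% of its speed; a pose out of reach is approached as far as the arm can. A call with a number of a shift or a turn outside -1 to 1 is refused whole. A call with a gripper value outside its range is refused whole. The fingers move at their own pace and stop on an object; the grip force is fixed at half the most. Time passes only in rows, so rows that do not move let the fingers close. It gives the time, the measured TCP pose, the force, the opening and the grip force at its end, in the units of the state.
- get_obs(): the state, without advancing time (a new reading comes with each control period).
- capture(name): name is "scene" or "top"; returns the picture (420x560x3 uint8, red, green, blue); there is no depth.
- camera_model(name): a dict with "fov_y" (degrees; the focal length in pixels is half the picture's height over the tangent of half this angle, whatever the lens; pixels are square), "cx", "cy" (the principal point, pixels), "D" ([k1, k2, p1, p2, k3] as OpenCV has them; the pictures are not rectified), "pose" (4x4, takes a point from camera to world coordinates). Camera axes: x right, y up, looking along -z (the intrinsics and any distortion apply to the point x, -y, -z); pixel columns grow to the right and rows downward; lengths in mm; the calibration is good to about 2 mm. A picture is of the moment at which its call begins. camera_model takes no time and is no camera call.
- close_job(): hands the job in; it is judged then, once.
Trained networks look in the newest picture that a camera, given by its name, has taken for a name from the list of things; names that differ only in an ending like _2 or _b are one class to them, and where a whole thing is asked for, a point or a joint stands for the part that bears it (a point fixed in the world has none). Each returns a list of dicts, best first, with "score" (0 to 1); they miss things now and then, are a little off and sometimes report something else, mostly with a low value. They report only what shows in the picture. A call takes as long as a camera call. They do not tell look-alikes from the thing itself.
- search_frame(camera, thing): "location" ([column, row] in pixels, amid what is visible of it).
- regions_of(camera, thing): "pixels" (420x560 bool, what is visible of it) and "location" ([column, row] in pixels, amid what is visible of it).
- pinpoint(camera, thing): "location" ([column, row] in pixels: a listed point, or the origin of a listed thing).
The state is a dict: "time": time; "joint_positions": joint angles; "dq": joint speeds; "tau": joint torques, N m; "tool_pos": TCP position; "tcp_rot": TCP orientation; "contact_force": force on the tool from outside, world axes, zero at the start; "moment": the same for the moment, N m; "grip_width": finger opening in mm; "finger_force": force on a finger pad.
Only numpy, scipy, OpenCV 4.12 (cv2) and the standard library are available. Lean on these libraries where they do the work, as an engineer would, in place of code of your own. Each camera call takes 0.05 s, during which the arm holds its last target. There are 200 camera calls.

TASK

Take the key with the round head out of the wooden key block and put it into the keyway of the sample lock. The discs inside are sticky and stand askew: wiggle the key a little clockwise and counter-clockwise to get it down past them, gently, never forcing it (the contact between key and lock stays under 40 N), until its collar is down on the face of the lock. Then turn it a quarter turn clockwise and finish while still gripping it, holding it turned against the spring so that the bolt stays drawn; leave the square-headed key and everything else on the bench where they are.

Things in the scene. Friction and masses are not known exactly. Their poses are not given: they have to be found in the camera images.
- round_key: The key to use: steel, 78 mm long, upright, blade down, in either slot of the key block. Origin at the blade's tip, z up the shank, x across the width, y through the thickness. Blade 24 mm (x) by 4 mm (y), square-ended, from the tip to z = 12 mm; above it a round neck 5 mm thick to z = 35 mm. The same both ways round (half turn about z). 35 to 70 g.
- bow (a point): Centre of the round key's head, 60 mm above the blade tip, axes as the key. The head is a flat ROUND disc 36 mm across (in x and z) and 8 mm thick (y) with a 9 mm hole: pinch it from above across its 8 mm, the fingers closing along y. Fingertips fit down to the collar's top, 22 mm below this point.
- collar (a point): Centre of the underside of the round key's collar (round, 32 mm across, 3 mm thick), 35 mm above the blade tip, axes as the key. While seating the key stop pressing at 5 to 10 N: contact forces between key and lock add up over all touching spots, so that a press of 25 N can already make 40 N of contact.
- square_key: The other key, in the other slot, to be left alone: the same in blade, neck and collar, but its head is a flat SQUARE plate 34 x 34 mm, 8 mm thick. Origin at the tip of its blade.
- key_block: Wooden key block, 50 mm (x) x 130 mm (y) x 50 mm high, fixed. Origin at the centre of its underside. Two slots in its top at y = -34 and +34 mm, 7 mm (x) by 27 mm (y), 40 mm deep; each key stands with its collar on the block, its width along the block's y: pinch its head along the block's x. Lift it 35 mm to free it.
- lock: Sample lock: grey steel case 110 x 90 mm on a wooden board 170 x 130 x 16 mm, lying face up, fixed to the bench; the face is 54 mm above the bench. Origin at the centre of the board's underside, x along the keyway and the board's long side. A brass bolt sticks out of the -x side and is drawn in 12 mm as the key turns.
- keyway (a point): Centre of the keyway's mouth in the rigid lock face, inside a flat steel ring 43 mm across; axes as the lock. It goes straight down, 26 mm long (x), 11 mm wide (y), slightly chamfered. The face plate is 4 mm thick: with the blade in it the key can yaw 0.28 rad either way. The key can make its quarter turn only with the collar less than 7 mm off the face.
- plug (a joint): Turn of the lock's cylinder in rad: 0 in line with the keyway, growing clockwise seen from above, stop at 1.5. A spring (0.02 N m at 0, 0.09 N m at 1.5) turns it back if let go. Its slot, 28 x 6 mm, lies 25 to 34 mm under the face and takes the blade only when that is straight again; the key has about 0.1 rad of play in it, so turn the key about 0.1 rad more than this value.
- tape: Loose roll of tape, 68 mm across, 19 mm high, a bystander to leave alone. Origin at the centre of its underside.
- discs (a point): Point 11 mm under the keyway. Two hidden sticky discs (6 to 9 and 13 to 16 mm under the face) stop the blade straight: each has a slot 28 x 8.4 mm set 0.36 to 0.40 rad askew, the upper clockwise, the lower counter-clockwise from above. The blade enters a disc when yawed about 0.25 rad its way, and then carries the disc along as it yaws. Ease off before yawing: pressed, the disc may drag along.
- measure: Loose orange tape measure standing on edge, 36 x 78 x 64 mm, a bystander to leave alone. Origin at the centre of its underside.
Things that resemble listed ones, but are neither listed nor needed, are in the scene too. Leave any black or green look-alike of the round_key alone.

How it is judged:
By the outcome, as a careful person would: the job done as asked, in the order asked, and still so for the second after the job is handed in, while the arm keeps its last pose, push and grip.
It also fails if it takes over 54 s, if anything falls off the work surface, if the arm or the gripper's body presses on something with over 40 N, if the wrist force passes 120 N, or if a joint passes its speed limit or range.

## Working session

There is one attempt and no reset: what is moved stays moved. The work goes in short steps, Python scripts to look and compute and a shell command to move; the robot and the scene stay as the last step left them, time stands still between calls to the robot, and variables do not carry over. Pictures are saved under pics/ and viewed, at most 10 in all, crops included, and the job is handed in when it is done.

```bash
mkdir -p pics; cat > h.py <<'E'
import numpy as np, cv2
from plant import *
def ray(cam,px):
    m=camera_model(cam); f=210/np.tan(np.radians(m["fov_y"])/2)
    K=np.array([[f,0,m["cx"]],[0,f,m["cy"]],[0,0,1]]); 
    u=cv2.undistortPoints(np.array([[px]],float),K,np.array(m["D"],float))[0,0]
    P=np.array(m["pose"]); d=P[:3,:3]@np.array([u[0],-u[1],-1]); return P[:3,3],d/np.linalg.norm(d)
def at_z(cam,px,z):
    o,d=ray(cam,px); return o+d*(z-o[2])/d[2]
def tri(c1,p1,c2,p2):
    o1,d1=ray(c1,p1);o2,d2=ray(c2,p2)
    s=np.linalg.lstsq(np.c_[d1,-d2],o2-o1,rcond=None)[0]
    a=o1+s[0]*d1;b=o2+s[1]*d2; return (a+b)/2,np.linalg.norm(a-b)
def proj(cam,p):
    m=camera_model(cam); f=210/np.tan(np.radians(m["fov_y"])/2)
    P=np.array(m["pose"]); q=P[:3,:3].T@(np.array(p,float)-P[:3,3]); q=q*[1,-1,-1]
    K=np.array([[f,0,m["cx"]],[0,f,m["cy"]],[0,0,1]])
    return cv2.projectPoints(q.reshape(1,3),np.zeros(3),np.zeros(3),K,np.array(m["D"],float))[0].ravel()
def save(cam,name,crop=None,s=1):
    im=capture(cam)[:,:,::-1]
    if crop: im=im[crop[1]:crop[3],crop[0]:crop[2]]
    cv2.imwrite("pics/"+name,cv2.resize(im,None,fx=s,fy=s,interpolation=cv2.INTER_CUBIC)); return im
E
python3 - <<'E'
from h import *
np.set_printoptions(precision=1,suppress=True)
a=save("scene","s1.png");b=save("top","t1.png")
cv2.imwrite("pics/both.png",cv2.resize(np.vstack([a,b]),None,fx=.71,fy=.71))
for c in("scene","top"):
    print(c,np.array(camera_model(c)["pose"])[:3,[2,3]].T, camera_model(c)["fov_y"])
    for t in("round_key","bow","collar","square_key","key_block","lock","keyway","tape","measure"):
        print(t,[(round(r["score"],2),np.round(r["location"],1).tolist()) for r in pinpoint(c,t)[:4]])
o=get_obs();print(o["time"],o["tool_pos"],o["tcp_rot"],o["contact_force"],o["grip_width"])
E
```

```text
scene [[ -0.5   0.6   0.6]
 [  4.4 685.7 702.9]] 51.143952836547925
round_key [(0.76, [298.5, 240.9]), (0.62, [264.0, 245.1]), (0.52, [273.3, 231.3])]
bow [(0.72, [272.7, 206.1]), (0.57, [263.1, 225.8]), (0.47, [302.0, 222.2])]
collar [(0.65, [270.4, 218.3]), (0.56, [264.4, 237.9]), (0.45, [299.6, 232.6])]
square_key [(0.77, [281.3, 258.3])]
key_block [(0.84, [271.4, 257.9])]
lock [(0.92, [223.4, 318.0])]
keyway [(0.86, [222.3, 302.8])]
tape [(0.72, [284.7, 259.8]), (0.66, [346.7, 175.8]), (0.4, [264.4, 244.8])]
measure []
top [[  -0.     0.     1. ]
 [ 461.6   54.9 1168.5]] 51.72741177713075
round_key [(0.53, [280.3, 194.0]), (0.49, [286.9, 224.4]), (0.43, [253.8, 211.3])]
bow [(0.7, [281.4, 192.7]), (0.47, [253.2, 209.6]), (0.42, [283.1, 224.9])]
collar [(0.63, [284.7, 223.7]), (0.48, [252.1, 211.9]), (0.4, [278.9, 191.3])]
square_key [(0.69, [251.6, 233.8])]
key_block [(0.79, [251.7, 221.0]), (0.24, [252.1, 211.2])]
lock [(0.83, [176.4, 235.2])]
keyway [(0.78, [172.1, 240.9])]
tape [(0.75, [407.8, 196.0]), (0.4, [251.9, 218.8])]
measure [(0.93, [304.6, 193.2])]
1.0 [ 229.2 -472.3  226.7] [3.1 0.  0.5] [-0.1 -0.3  0.1] 91.58726202887739
```

View pics/s1.png

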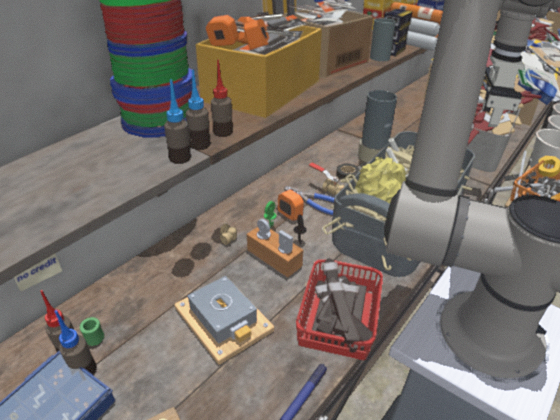

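View pics/t1.png

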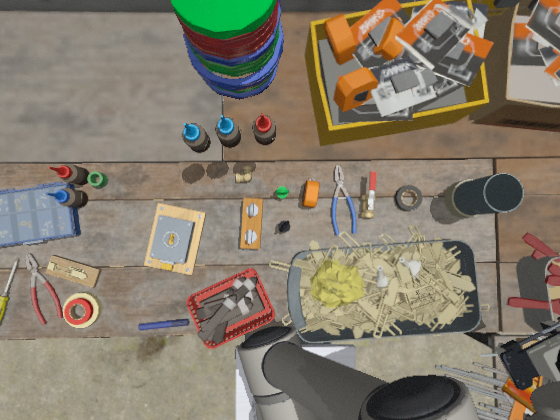

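The scene view shows the block at about (274,250), with a round steel head at (263,228) and a square one at (286,242). The lock is at (222,303), a green look-alike at (270,210) and a black one at (300,227). In the top view the round key is at (252,210), the square one at (252,235) and the lock at (172,240). The candidates are the steel (263,228), green (270,210) and black (300,227) keys, and I choose the steel one in the block. Next is a close crop to check that.

```bash
python3 - <<'E'
from h import *
np.set_printoptions(precision=1,suppress=True)
a=save("scene","s2.png",(170,190,320,360),4.5)
b=save("top","t2.png",(140,190,300,280),4.5)
cv2.imwrite("pics/c2.png",np.hstack([cv2.resize(a,(420,476)),cv2.resize(b,(380,214)) if 0 else cv2.copyMakeBorder(cv2.resize(b,(380,214)),0,262,0,0,cv2.BORDER_CONSTANT)]))
pick=lambda c,t,p:min(pinpoint(c,t),key=lambda r:np.hypot(*(np.array(r["location"])-p)))["location"]
for t,ps,pt in(("bow",(263,226),(253,210)),("collar",(264,238),(252,212)),("keyway",(222,303),(172,241)),("key_block",(271,258),(252,221)),("lock",(223,318),(176,235)),("round_key",(264,245),(254,211)),("square_key",(281,258),(252,234))):
    a=pick("scene",t,ps);b=pick("top",t,pt);print(t,np.array(a),np.array(b),*tri("scene",a,"top",b))
for c in("scene","top"):
  for t,p in(("key_block",0),("lock",0),("square_key",0)):
    r=regions_of(c,t)[0];m=r["pixels"].astype(np.uint8);cn=max(cv2.findContours(m,0,2)[0],key=cv2.contourArea)
    rect=cv2.minAreaRect(cn);print(c,t,m.sum(),cv2.boxPoints(rect).tolist())
    if c=="top": 
      bx=np.array([at_z(c,p,50 if t=="key_block" else 16)[:2] for p in cv2.boxPoints(rect)]);print(bx,bx.mean(0))
      for i in(0,1):
        d=bx[i+1]-bx[i];print("edge",np.linalg.norm(d),np.arctan2(d[1],d[0]))
E
```

```text
bow [261.6 224.6] [251.7 211. ] [514.  108.6  80.3] 6.397449906831286
collar [271.6 215.2] [253.6 209.8] [507.8  96.6 104.1] 13.789475035008534
keyway [223.4 302.8] [174.6 240.5] [440.9 308.5  45.7] 4.207701436693754
key_block [274.4 255.6] [252.5 223.5] [481.1 108.1   4.8] 0.7586262489692852
lock [221.2 322.4] [178.7 239.2] [445.1 312.9 -14.4] 9.641548188369176
round_key [263.2 244.8] [253.9 210.3] [517.  104.4  15.1] 1.7082072450919938
square_key [283.5 258.3] [249.7 237.2] [446.  115.9  23. ] 2.4244640856017314
scene key_block 1432 [[238.79774475097656, 247.1236114501953], [255.6516876220703, 220.15733337402344], [309.58428955078125, 253.8651885986328], [292.7303466796875, 280.83148193359375]]
scene lock 4821 [[171.90179443359375, 306.244384765625], [224.4354248046875, 264.6552734375], [275.6360778808594, 329.32977294921875], [223.10244750976562, 370.91888427734375]]
scene square_key 301 [[278.0, 230.0], [292.0, 230.0], [292.0, 253.0], [278.0, 253.0]]
top key_block 782 [[239.43971252441406, 247.96498107910156], [242.57591247558594, 197.78599548339844], [262.87164306640625, 199.0544891357422], [259.73541259765625, 249.2334747314453]]
[[418.1 140.4]
 [547.4 131.3]
 [543.5  78.9]
 [414.2  88.3]] [480.8 109.7]
edge 129.57912813725815 -0.07023986466913074
edge 52.55459287554645 -1.6441296734147128
top lock 3203 [[142.8731689453125, 265.2585144042969], [156.51220703125, 201.6097412109375], [205.81951904296875, 212.17559814453125], [192.18048095703125, 275.8243713378906]]
[[375.  396.4]
 [542.2 361.2]
 [512.7 231.4]
 [345.3 267.7]] [443.8 314.2]
edge 170.91219189763223 -0.20752918637999196
edge 133.13963393563407 -1.7940147533021213
top square_key 108 [[245.0, 230.0], [255.0, 230.0], [255.0, 242.0], [245.0, 242.0]]
[[464.2 127.9]
 [463.9 101.3]
 [432.1 101.6]
 [432.4 128.1]] [448.1 114.8]
edge 26.53741269685688 -1.5826314687938892
edge 31.802084523634328 3.132394718596742
```

View pics/c2.png

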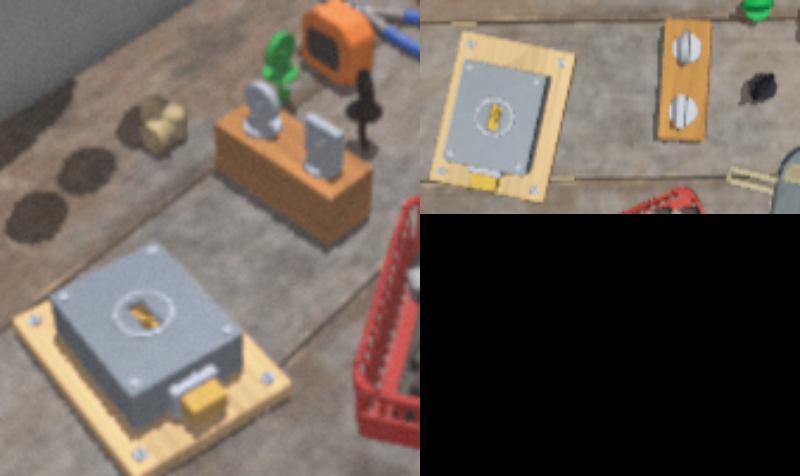

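The crop confirms it: the steel round key is in the block's far slot and the square key in the near one, with the green and black keys standing on the bench. Next I fit the ring and collar by model and plan the first move.

```bash
cat >> h.py <<'E'
from scipy.optimize import minimize
def projs(cam,pts):
    m=camera_model(cam); f=210/np.tan(np.radians(m["fov_y"])/2)
    P=np.array(m["pose"]); q=(np.array(pts,float)-P[:3,3])@P[:3,:3]*[1,-1,-1]
    K=np.array([[f,0,m["cx"]],[0,f,m["cy"]],[0,0,1]])
    return cv2.projectPoints(q,np.zeros(3),np.zeros(3),K,np.array(m["D"],float))[0][:,0]
def sample(g,uv): return cv2.remap(g,uv[:,:1].astype(np.float32),uv[:,1:].astype(np.float32),cv2.INTER_CUBIC).ravel()
TH=np.linspace(0,2*np.pi,180,endpoint=False); C=np.c_[np.cos(TH),np.sin(TH),0*TH]
def plan(xyz,yaw,n=12):
    "constant row taking the tool to xyz, yaw in n rows"
    o=get_obs();p=np.array(o["tool_pos"]);y=o["tcp_rot"][2];d=np.array(xyz)-p
    t=(yaw-y+np.pi)%(2*np.pi)-np.pi; h=y+t/2; k=np.sinc(t/2/np.pi)
    c,s=np.cos(h),np.sin(h)
    print("pos",np.round(p,1),"rot",np.round(o["tcp_rot"],3),"F",np.round(o["contact_force"],1),"q",np.round(o["joint_positions"],2),"t",round(o["time"],2))
    print("row x%d"%n,np.round([(c*d[0]+s*d[1])/k/30/n,(s*d[0]-c*d[1])/k/30/n,-d[2]/30/n,-np.degrees(t)/4/n],3),"turn",round(t,3))
E
python3 - <<'E'
from h import *
np.set_printoptions(precision=1,suppress=True)
for cam,f in(("top","t1.png"),("scene","s1.png")):
    im=cv2.imread("pics/"+f).astype(np.float32);g=im.mean(2)
    def ring(x0,r0,z):
        best=None
        for r in r0:
            cost=lambda p:-(sample(g,projs(cam,np.r_[p,z]+r*C)).mean()-.5*sample(g,projs(cam,np.r_[p,z]+(r-5)*C)).mean()-.5*sample(g,projs(cam,np.r_[p,z]+(r+5)*C)).mean())
            for dx in(-6,0,6):
                for dy in(-6,0,6):
                    q=minimize(cost,np.array(x0)+[dx,dy],method="Nelder-Mead",options=dict(xatol=.05,fatol=.001))
                    if best is None or q.fun<best[0]: best=(q.fun,q.x,r)
        return best
    k=ring((441,309),(19,20,21),54); print(cam,"ring",k)
    # brass slot centroid (yellow)
    yel=np.clip(im[:,:,2]-im[:,:,0]-25,0,None)
    X,Y=np.meshgrid(np.arange(-18,18.1,1),np.arange(-18,18.1,1));M=np.hypot(X,Y)<17
    pts=np.c_[k[1][0]+X[M],k[1][1]+Y[M],0*X[M]+54];w=sample(yel,projs(cam,pts))
    c=(pts*w[:,None]).sum(0)/w.sum();cov=np.cov(pts[:,:2].T,aweights=w);e=np.linalg.eigh(cov);print(" slot",c,np.arctan(e[1][1,1]/e[1][0,1]),np.sqrt(e[0]))
    # steel key collars on block: grey vs wood saturation
    gr=np.clip(60-(im.max(2)-im.min(2)),0,None)
    def disc(x0,z,R):
        cost=lambda p:-(sample(gr,projs(cam,np.r_[p,z]+(R-2)*C)).mean()-sample(gr,projs(cam,np.r_[p,z]+(R+2)*C)).mean())
        return min((minimize(cost,np.array(x0)+[a,b],method="Nelder-Mead",options=dict(xatol=.05,fatol=.001)) for a in(-5,0,5) for b in(-5,0,5)),key=lambda q:q.fun)
    for x0 in((514,107),(446,112)):
        q=disc(x0,53,16);print(" collar",q.x,q.fun)
plan([514,107,230],3.07,38)
plan([381,-165,280],.486+1.3,20)
E
```

```text
Traceback (most recent call last):
  File "h.py", line 25, in projs
    m=camera_model(cam); f=210/np.tan(np.radians(m["fov_y"])/2)
ValueError: time passes only in moves, steps and waits
```

```bash
sed -i 's/^from plant import \*/from plant import *\nimport functools, plant\ncamera_model=functools.lru_cache(None)(plant.camera_model)/' h.py
cat > fit.py <<'E'
from h import *
np.set_printoptions(precision=1,suppress=True)
for cam,f in(("top","t1.png"),("scene","s1.png")):
    im=cv2.imread("pics/"+f).astype(np.float32);g=im.mean(2)
    nm=lambda cost,x0:min((minimize(cost,np.array(x0)+[a,b],method="Nelder-Mead",options=dict(xatol=.05,fatol=.001)) for a in(-5,0,5) for b in(-5,0,5)),key=lambda q:q.fun)
    S=lambda A,p,z,r:sample(A,projs(cam,np.r_[p,z]+r*C)).mean()
    for r in(19,20,21):
        q=nm(lambda p:-(S(g,p,54,r)-.5*S(g,p,54,r-5)-.5*S(g,p,54,r+5)),(441,309));print(cam,"ring",r,q.x,q.fun)
    yel=np.clip(im[:,:,2]-im[:,:,0]-25,0,None)
    X,Y=np.meshgrid(np.arange(-18,18.1,1),np.arange(-18,18.1,1));M=np.hypot(X,Y)<17
    pts=np.c_[q.x[0]+X[M],q.x[1]+Y[M],0*X[M]+54];w=sample(yel,projs(cam,pts))
    c=(pts*w[:,None]).sum(0)/w.sum();e=np.linalg.eigh(np.cov(pts[:,:2].T,aweights=w));print(" slot",c,np.arctan(e[1][1,1]/e[1][0,1]),np.sqrt(e[0]))
    gr=np.clip(60-(im.max(2)-im.min(2)),0,None)
    for x0 in((514,107),(446,112)):
        q=nm(lambda p:-(S(gr,p,53,14)-S(gr,p,53,18)),x0);print(" collar",q.x,q.fun)
E
python3 - <<'E'
import fit
from h import *
plan([514,107,230],3.07,38)
plan([381,-165,280],.486+1.3,20)
E
```

```text
top ring 19 [443.8 315.3] -25.218727111816406
top ring 20 [443.7 315.4] -20.650146484375
top ring 21 [443.5 316.1] -10.151519775390625Traceback (most recent call last):
  File "<stdin>", line 1, in <module>
  File "fit.py", line 12, in <module>
    c=(pts*w[:,None]).sum(0)/w.sum();e=np.linalg.eigh(np.cov(pts[:,:2].T,aweights=w));print(" slot",c,np.arctan(e[1][1,1]/e[1][0,1]),np.sqrt(e[0]))
                                                      ~~~~~~^^^^^^^^^^^^^^^^^^^^^^^^
    raise ValueError(
        "aweights cannot be negative")
ValueError: aweights cannot be negative
```

```bash
sed -i 's/projs(cam,pts))$/projs(cam,pts)).clip(0)/' fit.py
python3 - <<'E'
import fit
from h import *
plan([514,107,230],3.07,38)
plan([381,-165,280],.486+1.3,20)
E
```

```text
top ring 19 [443.8 315.3] -25.218727111816406
top ring 20 [443.7 315.4] -20.650146484375
top ring 21 [443.5 316.1] -10.151519775390625
 slot [443.6 314.7  54. ] -0.20946780222994635 [2.9 7.6]
 collar [515.9 107.6] -50.08969497680664
 collar [448.2 112.3] -50.16325378417969
scene ring 19 [443.6 314.4] -34.09931182861328
scene ring 20 [444.  314.2] -31.071380615234375
scene ring 21 [444.6 313.7] -19.801475524902344
 slot [440.6 317.1  54. ] -0.08289296188391602 [2.3 6.4]
 collar [513.2 108.9] -37.15515899658203
 collar [445.6 114.1] -34.17518615722656
pos [ 229.2 -472.3  226.8] rot [3.1 0.  0.5] F [-0.1 -0.3 -0.3] q [-1.3  0.3  1.5  0.   1.3 -0.1] t 2.1
row x38 [ 0.6  0.5 -0.  -1. ] turn 2.618
pos [ 229.2 -472.3  226.8] rot [3.1 0.  0.5] F [-0.1 -0.3 -0.3] q [-1.3  0.3  1.5  0.   1.3 -0.1] t 2.1
row x20 [ 0.6  0.  -0.1 -1. ] turn 1.334
```

```bash
python3 - <<'E'
from h import *
o=get_obs();y=o["tcp_rot"][2];print(y)
p=np.array([229.2,-472.3]);e=np.array([514.5,108.2])
for i in range(3):
    d=(e-p)/3.0;t=.838;h=y+t/2;k=np.sinc(t/2/np.pi);c,s=np.cos(h),np.sin(h)
    print(np.round([(c*d[0]+s*d[1])/k/360,(s*d[0]-c*d[1])/k/360],3));y+=t
E
```

```text
0.4517879553085795
[ 0.599 -0.149]
[0.511 0.346]
[0.085 0.611]
```

```bash
python3 -m pendant '[0.6,-0.15,-0.09,0,0,-1,0, 0.6,-0.15,-0.09,0,0,-1,0, 0.6,-0.15,-0.09,0,0,-1,0, 0.6,-0.15,-0.09,0,0,-1,0, 0.6,-0.15,-0.09,0,0,-1,0, 0.6,-0.15,-0.09,0,0,-1,0, 0.6,-0.15,-0.09,0,0,-1,0, 0.6,-0.15,-0.09,0,0,-1,0, 0.6,-0.15,-0.09,0,0,-1,0, 0.6,-0.15,-0.09,0,0,-1,0, 0.6,-0.15,-0.09,0,0,-1,0, 0.6,-0.15,-0.09,0,0,-1,0]'
python3 -m pendant '[0.51,0.35,0,0,0,-1,0, 0.51,0.35,0,0,0,-1,0, 0.51,0.35,0,0,0,-1,0, 0.51,0.35,0,0,0,-1,0, 0.51,0.35,0,0,0,-1,0, 0.51,0.35,0,0,0,-1,0, 0.51,0.35,0,0,0,-1,0, 0.51,0.35,0,0,0,-1,0, 0.51,0.35,0,0,0,-1,0, 0.51,0.35,0,0,0,-1,0, 0.51,0.35,0,0,0,-1,0, 0.51,0.35,0,0,0,-1,0]'
python3 -c "
from h import *
plan([514.5,108.2,180],3.07,12)"
```

```text
time: 3.3
tool_pos: [331.2, -280.8, 259.3]
tcp_rot: [3.141, 0.0, 1.293]
contact_force: [0.7, 0.1, -0.5]
grip_width: 45.9
finger_force: 0.0
time: 4.5
tool_pos: [434.6, -90.9, 259.2]
tcp_rot: [3.141, 0.0, 2.13]
contact_force: [-0.3, -0.8, -0.7]
grip_width: 46.0
finger_force: 0.0
pos [434.6 -90.9 259.2] rot [3.141 0.    2.13 ] F [-0.3 -0.8 -0.7] q [-0.38  0.17  1.67 -0.    1.3  -0.94] t 4.5
row x12 [ 0.099  0.61   0.22  -1.122] turn 0.94
```

```bash
python3 -m pendant '[0.1,0.61,0.22,0,0,-1,0, 0.1,0.61,0.22,0,0,-1,0, 0.1,0.61,0.22,0,0,-1,0, 0.1,0.61,0.22,0,0,-1,0, 0.1,0.61,0.22,0,0,-1,0, 0.1,0.61,0.22,0,0,-1,0, 0.1,0.61,0.22,0,0,-1,0, 0.1,0.61,0.22,0,0,-1,0, 0.1,0.61,0.22,0,0,-1,0, 0.1,0.61,0.22,0,0,-1,0, 0.1,0.61,0.22,0,0,-1,0, 0,0,0,0,0,-1,0]'
python3 -m pendant '[0,0,0,0,0,-0.5,0, 0,0,0,0,0,0,0]'
python3 -c "
from h import *
plan([514.5,108.2,57],3.07,6)"
```

```text
time: 5.7
tool_pos: [530.0, 84.7, 185.5]
tcp_rot: [3.141, -0.002, 2.97]
contact_force: [0.1, 0.6, -0.6]
grip_width: 45.7
finger_force: 0.0
time: 5.9
tool_pos: [530.3, 83.0, 186.4]
tcp_rot: [-3.141, -0.0, 3.001]
contact_force: [-0.1, 0.0, 1.0]
grip_width: 45.5
finger_force: 0.0
pos [530.3  83.  186.4] rot [-3.141 -0.     3.001] F [-0.1  0.   1. ] q [ 0.01  0.4   1.55 -0.    1.19 -1.42] t 5.9
row x6 [ 0.102  0.13   0.719 -0.166] turn 0.069
```

```bash
python3 -m pendant '[0.15,0.2,0.45,0,0,-0.25,0, 0.15,0.2,0.45,0,0,-0.25,0, 0.15,0.2,0.45,0,0,-0.25,0, 0.15,0.2,0.45,0,0,-0.25,0, 0,0,0,0,0,0,0, 0,0,0,0,0,0,0]'
python3 - <<'E'
from h import *
a=save("scene","s3.png",(200,100,400,300),3);b=save("top","t3.png",(200,150,320,270),5)
cv2.imwrite("pics/c3.png",np.hstack([cv2.resize(a,(400,400)),cv2.resize(b,(400,400))]))
plan([514.5,108.2,57],3.07,6)
E
```

```text
time: 6.5
tool_pos: [515.5, 108.5, 132.8]
tcp_rot: [-3.141, 0.0, 3.069]
contact_force: [0.2, 0.4, 0.2]
grip_width: 45.8
finger_force: 0.0
pos [516.  108.4 133.4] rot [3.142e+00 2.000e-03 3.069e+00] F [ 0.7  0.1 -0.2] q [ 0.06  0.44  1.65 -0.    1.05 -1.44] t 6.6
row x6 [ 0.008 -0.002  0.424 -0.003] turn 0.001
```

View pics/c3.png

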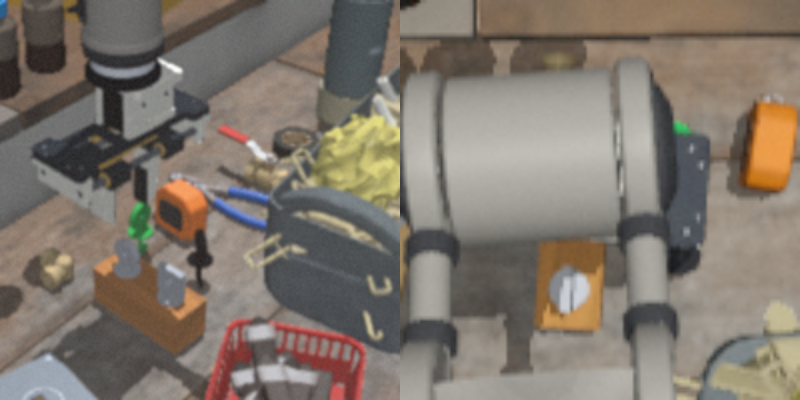

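The wrist hangs over the round key, with the fingertips at about (105,210) and (145,195) in the left crop and the head below at (126,257). Before descending I check the clearance to the green and black keys.

```bash
python3 -c "
from h import *
print(tri('scene',(272.7,206.1),'top',(281.4,192.7)),tri('scene',(301.,222),'top',(284,225.2)))"
```

```text
(array([555.62652139,  29.37348568,  67.96371977]), np.float64(5.800817218671563)) (array([473.03190176,  23.68918697,  57.40735742]), np.float64(5.371241035873524))
```

```bash
python3 -m pendant '[0.01,0,0.5,0,0,0,0, 0.01,0,0.5,0,0,0,0, 0.01,0,0.5,0,0,0,0, 0.01,0,0.5,0,0,0,0, 0,0,0.5,0,0,0,0, 0,0,0,0,0,0,0, 0,0,0,0,0,0,1, 0,0,0,0,0,0,1, 0,0,0,0,0,0,1, 0,0,0,0,0,0,1]'
python3 -m pendant '[0,0,0,0,0,0,1, 0,0,0,0,0,0,1]'
```

```text
time: 7.6
tool_pos: [514.4, 108.8, 58.1]
tcp_rot: [3.142, 0.001, 3.07]
contact_force: [0.0, -0.3, 0.1]
grip_width: 18.2
finger_force: 0.0
time: 7.8
tool_pos: [514.2, 108.8, 57.8]
tcp_rot: [-3.142, 0.001, 3.07]
contact_force: [-0.0, 0.3, 2.2]
grip_width: 7.6
finger_force: 30.0
```

```bash
python3 -m pendant '[0,0,-0.3,0,0,0,1, 0,0,-0.3,0,0,0,1, 0,0,-0.4,0,0,0,1, 0,0,-0.4,0,0,0,1, 0,0,-0.4,0,0,0,1, 0,0,-0.4,0,0,0,1, 0,0,0,0,0,0,1]'
python3 -c "
from h import *
plan([443.8,314.8,115],2.933,12)"
```

```text
time: 8.5
tool_pos: [515.2, 108.9, 125.6]
tcp_rot: [3.141, 0.004, 3.07]
contact_force: [0.6, 0.2, -0.9]
grip_width: 8.0
finger_force: 30.0
pos [515.2 108.9 125.6] rot [3.141 0.004 3.07 ] F [ 0.6  0.2 -0.9] q [ 0.06  0.45  1.67 -0.    1.02 -1.44] t 8.5
row x12 [0.276 0.539 0.03  0.163] turn -0.137
```

```bash
python3 -m pendant '[0.3,0.59,0.03,0,0,0.18,1, 0.3,0.59,0.03,0,0,0.18,1, 0.3,0.59,0.03,0,0,0.18,1, 0.3,0.59,0.03,0,0,0.18,1, 0.3,0.59,0.03,0,0,0.18,1, 0.3,0.59,0.03,0,0,0.18,1, 0.3,0.59,0.03,0,0,0.18,1, 0.3,0.59,0.03,0,0,0.18,1, 0.3,0.59,0.03,0,0,0.18,1, 0.3,0.59,0.03,0,0,0.18,1, 0.3,0.59,0.03,0,0,0.18,1, 0,0,0,0,0,0,1]'
python3 - <<'E'
from h import *
plan([443.8,314.8,115],2.933,1)
a=save("scene","s4.png",(160,200,290,380),4);b=save("top","t4.png",(110,170,240,350),4)
cv2.imwrite("pics/c4.png",np.hstack([cv2.resize(a,(400,554)),cv2.resize(b,(400,554))]))
for c in("scene","top"):
    for t in("bow","collar","round_key"): print(c,t,[(round(r["score"],2),np.round(r["location"],1).tolist()) for r in pinpoint(c,t)[:4]])
o=get_obs();p=np.array(o["tool_pos"]);print(o["time"])
for dz in(19-0,-6,-41): print(dz,projs("scene",[p+[0,0,dz]]),projs("top",[p+[0,0,dz]]))
E
```

```text
time: 9.7
tool_pos: [441.2, 316.5, 113.1]
tcp_rot: [-3.142, -0.001, 2.934]
contact_force: [0.4, -0.1, -1.5]
grip_width: 7.7
finger_force: 30.0
pos [441.2 316.5 113.1] rot [-3.142e+00 -1.000e-03  2.934e+00] F [ 0.4 -0.1 -1.5] q [ 0.48  0.49  1.63  0.    1.02 -0.88] t 9.7
row x1 [-0.097 -0.036 -0.063  0.01 ] turn -0.001
scene bow [(0.75, [299.8, 217.9]), (0.65, [272.1, 205.7]), (0.64, [216.2, 275.1]), (0.6, [273.3, 258.3])]
scene collar [(0.65, [218.8, 283.4]), (0.5, [271.1, 217.5])]
scene round_key [(0.59, [272.2, 230.7]), (0.57, [298.9, 241.1]), (0.49, [225.3, 296.3])]
top bow [(0.53, [281.2, 194.1]), (0.5, [284.3, 224.6])]
top collar [(0.6, [288.6, 223.1]), (0.58, [279.3, 188.5])]
top round_key [(0.58, [282.1, 195.3]), (0.57, [283.0, 225.8])]
10.1
19 [[218.44762395 272.60297567]] [[163.29442276 240.07707089]]
-6 [[219.47352417 282.13802813]] [[165.89203366 239.85166262]]
-41 [[220.85507655 294.86469656]] [[169.32720466 239.5536694 ]]
```

View pics/c4.png

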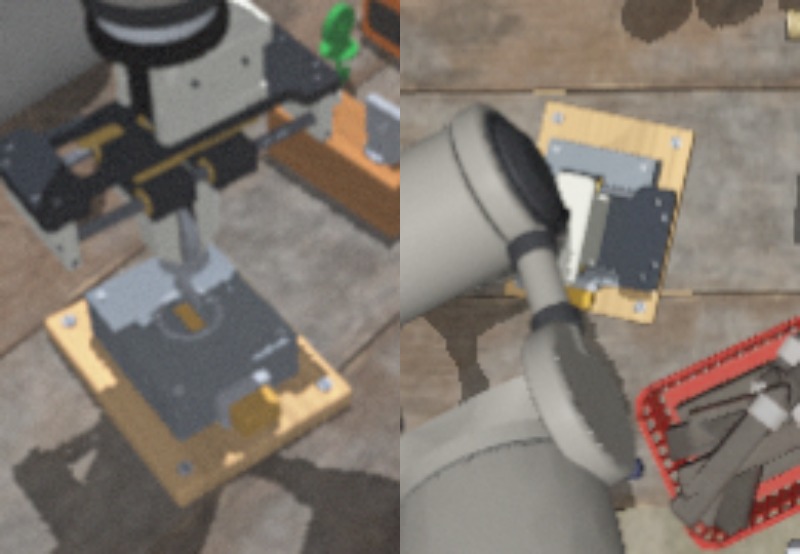

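The left crop shows the key in the gripper with its blade just above the brass keyway at (188,316), held straight, and the lock is in view on the right. Next I lower it to just above the face.

```bash
python3 -m pendant '[-0.05,-0.02,0.15,0,0,0,1, -0.04,-0.02,0.15,0,0,0,1, 0,0,0.1,0,0,0,1, 0,0,0.03,0,0,0,1, 0,0,0,0,0,0,1]'
python3 -m pendant '[0,0,0.03,0,0,0,1, 0,0,0.03,0,0,0,1, 0,0,0.03,0,0,0,1, 0,0,0,0,0,0,1]'
```

```text
time: 10.6
tool_pos: [444.4, 313.1, 100.4]
tcp_rot: [-3.141, -0.0, 2.932]
contact_force: [0.5, -0.1, -0.6]
grip_width: 7.7
finger_force: 30.0
time: 11.0
tool_pos: [444.5, 313.1, 97.9]
tcp_rot: [-3.141, -0.0, 2.932]
contact_force: [-0.2, 0.4, 0.7]
grip_width: 7.7
finger_force: 30.0
```

```bash
python3 -m pendant '[0.044,0.048,0,0,0,0,1, 0,0,0.03,0,0,0,1, 0,0,0.03,0,0,0,1, 0,0,0.03,0,0,0,1, 0,0,0,0,0,0,1]'
```

```text
time: 11.5
tool_pos: [443.1, 314.8, 95.0]
tcp_rot: [-3.141, -0.001, 2.932]
contact_force: [-1.3, 0.4, -1.3]
grip_width: 7.9
finger_force: 30.0
```

```bash
python3 -m pendant '[0,0,0.03,0,0,0,1, 0,0,0.03,0,0,0,1, 0,0,0,0,0,0,1]'
python3 -m pendant '[0,0,0.03,0,0,0,1, 0,0,0.03,0,0,0,1, 0,0,0,0,0,0,1]'
```

```text
time: 11.8
tool_pos: [443.0, 314.7, 93.1]
tcp_rot: [-3.141, -0.001, 2.932]
contact_force: [-3.1, -0.3, 0.0]
grip_width: 7.5
finger_force: 30.0
time: 12.1
tool_pos: [443.1, 314.8, 91.4]
tcp_rot: [-3.141, -0.001, 2.932]
contact_force: [-4.3, 1.1, -0.3]
grip_width: 7.8
finger_force: 30.0
```

The blade is inside the keyway with a slight side load. I relieve that, then yaw clockwise 0.25 rad for the upper disc.

```bash
python3 -m pendant '[0.03,0,0,0,0,0,1, 0,0,0,0,0,0,1]'
python3 -m pendant '[0,0,0,0,0,0.9,1, 0,0,0,0,0,0.9,1, 0,0,0,0,0,0.9,1, 0,0,0,0,0,0.8,1, 0,0,0,0,0,0,1]'
```

```text
time: 12.3
tool_pos: [442.9, 314.9, 91.6]
tcp_rot: [-3.142, 0.001, 2.932]
contact_force: [-1.0, 0.5, -0.9]
grip_width: 7.3
finger_force: 30.0
time: 12.8
tool_pos: [443.1, 315.1, 91.8]
tcp_rot: [3.141, 0.001, 2.687]
contact_force: [-1.7, 1.1, -1.3]
grip_width: 7.8
finger_force: 30.0
```

```bash
python3 -m pendant '[0,0,0.03,0,0,0,1, 0,0,0.03,0,0,0,1, 0,0,0,0,0,0,1]'
python3 -m pendant '[0,0,0.03,0,0,0,1, 0,0,0.03,0,0,0,1, 0,0,0,0,0,0,1]'
```

```text
time: 13.1
tool_pos: [442.9, 314.9, 89.8]
tcp_rot: [3.142, 0.001, 2.688]
contact_force: [0.4, -0.3, 0.5]
grip_width: 7.7
finger_force: 30.0
time: 13.4
tool_pos: [442.8, 314.9, 87.9]
tcp_rot: [-3.142, 0.0, 2.687]
contact_force: [0.3, 0.1, -1.4]
grip_width: 7.8
finger_force: 30.0
```

```bash
python3 -m pendant '[0,0,0.03,0,0,0,1, 0,0,0.03,0,0,0,1, 0,0,0,0,0,0,1]'
python3 -m pendant '[0,0,0,0,0,-0.9,1, 0,0,0,0,0,-0.9,1, 0,0,0,0,0,-0.9,1, 0,0,0,0,0,-0.9,1, 0,0,0,0,0,0,1]'
```

```text
time: 13.7
tool_pos: [442.7, 314.9, 86.2]
tcp_rot: [-3.141, 0.0, 2.687]
contact_force: [-0.8, 0.5, -1.4]
grip_width: 7.8
finger_force: 30.0
time: 14.2
tool_pos: [442.9, 315.5, 86.3]
tcp_rot: [3.14, 0.0, 2.939]
contact_force: [0.3, 3.1, -1.6]
grip_width: 7.9
finger_force: 30.0
```

```bash
python3 -m pendant '[0,0,0,0,0,-0.9,1, 0,0,0,0,0,-0.9,1, 0,0,0,0,0,-0.9,1, 0,0,0,0,0,-0.8,1, 0,0,0,0,0,0,1]'
python3 -m pendant '[0,0,0.03,0,0,0,1, 0,0,0.03,0,0,0,1, 0,0,0,0,0,0,1]'
```

```text
time: 14.7
tool_pos: [442.9, 315.8, 86.4]
tcp_rot: [3.14, 0.001, -3.102]
contact_force: [0.7, 4.7, -3.3]
grip_width: 7.9
finger_force: 30.0
time: 15.0
tool_pos: [443.2, 315.7, 85.0]
tcp_rot: [3.14, 0.002, -3.102]
contact_force: [-0.2, 6.3, 0.4]
grip_width: 7.7
finger_force: 30.0
```

```bash
python3 -m pendant '[0,0.04,0,0,0,0,1, 0,0,0.02,0,0,0,1, 0,0,0.03,0,0,0,1, 0,0,0,0,0,0,1]'
python3 -m pendant '[0,0,0.03,0,0,0,1, 0,0,0.03,0,0,0,1, 0,0,0,0,0,0,1]'
```

```text
time: 15.4
tool_pos: [442.8, 316.1, 82.9]
tcp_rot: [-3.142, 0.0, -3.101]
contact_force: [1.0, 2.2, 2.5]
grip_width: 8.2
finger_force: 30.0
time: 15.7
tool_pos: [442.6, 316.2, 81.0]
tcp_rot: [-3.142, 0.0, -3.1]
contact_force: [1.9, 2.2, 1.0]
grip_width: 7.9
finger_force: 30.0
```

```bash
python3 -m pendant '[0,0,0.03,0,0,0,1, 0,0,0.03,0,0,0,1, 0,0,0.03,0,0,0,1, 0,0,0,0,0,0,1]'
python3 -m pendant '[0,0,0,0,0,0.9,1, 0,0,0,0,0,0.9,1, 0,0,0,0,0,0.9,1, 0,0,0,0,0,0.9,1, 0,0,0,0,0,0,1]'
```

```text
time: 16.1
tool_pos: [442.5, 316.1, 78.2]
tcp_rot: [-3.141, -0.0, -3.1]
contact_force: [0.6, 2.7, 0.5]
grip_width: 7.9
finger_force: 30.0
time: 16.6
tool_pos: [442.4, 316.0, 78.2]
tcp_rot: [-3.141, -0.0, 2.931]
contact_force: [0.8, 2.1, 0.3]
grip_width: 7.7
finger_force: 30.0
```

```bash
python3 -m pendant '[0,0.02,0.03,0,0,0,1, 0,0,0.03,0,0,0,1, 0,0,0.03,0,0,0,1, 0,0,0.03,0,0,0,1, 0,0,0,0,0,0,1]'
python3 -m pendant '[0,0,0.03,0,0,0,1, 0,0,0.03,0,0,0,1, 0,0,0,0,0,0,1]'
```

```text
time: 17.1
tool_pos: [442.4, 316.4, 74.5]
tcp_rot: [-3.141, -0.001, 2.932]
contact_force: [0.3, -0.8, -0.4]
grip_width: 8.0
finger_force: 30.0
time: 17.4
tool_pos: [442.7, 316.5, 72.9]
tcp_rot: [-3.141, -0.0, 2.932]
contact_force: [0.4, -2.9, -0.0]
grip_width: 7.7
finger_force: 30.0
```

```bash
python3 -m pendant '[0,-0.02,0.02,0,0,0,1, 0,0,0.02,0,0,0,1, 0,0,0.02,0,0,0,1, 0,0,0,0,0,0,1]'
python3 -m pendant '[0,0,0.03,0,0,0,1, 0,0,0.03,0,0,0,1, 0,0,0,0,0,0,1]'
```

```text
time: 17.8
tool_pos: [442.6, 316.3, 71.2]
tcp_rot: [3.141, 0.0, 2.932]
contact_force: [0.7, -1.0, 0.8]
grip_width: 7.8
finger_force: 30.0
time: 18.1
tool_pos: [442.3, 316.2, 69.1]
tcp_rot: [-3.141, -0.001, 2.931]
contact_force: [0.0, 0.3, -0.4]
grip_width: 7.8
finger_force: 30.0
```

```bash
python3 -m pendant '[0,0,0.03,0,0,0,1, 0,0,0.03,0,0,0,1, 0,0,0.03,0,0,0,1, 0,0,0.03,0,0,0,1, 0,0,0,0,0,0,1]'
python3 -m pendant '[0,0,0.03,0,0,0,1, 0,0,0.03,0,0,0,1, 0,0,0,0,0,0,1]'
```

```text
time: 18.6
tool_pos: [442.5, 316.1, 65.7]
tcp_rot: [-3.141, -0.0, 2.932]
contact_force: [0.9, 0.2, -0.0]
grip_width: 7.9
finger_force: 30.0
time: 18.9
tool_pos: [442.5, 316.1, 63.9]
tcp_rot: [-3.141, -0.0, 2.932]
contact_force: [0.3, 0.7, -0.7]
grip_width: 7.4
finger_force: 30.0
```

```bash
python3 -m pendant '[0,0,0.02,0,0,0,1, 0,0,0.02,0,0,0,1, 0,0,0.02,0,0,0,1, 0,0,0,0,0,0,1]'
python3 -m pendant '[0,0,0.02,0,0,0,1, 0,0,0,0,0,0,1]'
```

```text
time: 19.3
tool_pos: [442.6, 316.2, 62.2]
tcp_rot: [-3.141, -0.0, 2.932]
contact_force: [-0.6, 0.3, -0.4]
grip_width: 7.8
finger_force: 30.0
time: 19.5
tool_pos: [442.7, 316.2, 61.8]
tcp_rot: [3.142, 0.0, 2.932]
contact_force: [-0.1, -0.8, 0.7]
grip_width: 7.6
finger_force: 30.0
```

```bash
python3 -m pendant '[0,0,0.02,0,0,0,1, 0,0,0,0,0,0,1]'
python3 -m pendant '[0,0,0.02,0,0,0,1, 0,0,0,0,0,0,1]'
```

```text
time: 19.7
tool_pos: [442.7, 316.2, 61.8]
tcp_rot: [3.141, 0.0, 2.932]
contact_force: [-1.7, -0.9, 6.7]
grip_width: 7.8
finger_force: 30.0
time: 19.9
tool_pos: [442.7, 316.2, 61.8]
tcp_rot: [3.141, 0.001, 2.932]
contact_force: [-3.7, -1.2, 11.2]
grip_width: 7.9
finger_force: 30.0
```

Seated: the collar is on the face at 61.8 mm. I ease off a little and turn clockwise, watching the forces.

```bash
python3 -m pendant '[0,0,-0.02,0,0,0,1, 0,0,0,0,0,0,1]'
python3 -m pendant '[0,0,0,0,0,0.8,1, 0,0,0,0,0,0.8,1, 0,0,0,0,0,0.8,1, 0,0,0,0,0,0.8,1, 0,0,0,0,0,0.8,1, 0,0,0,0,0,0,1]'
python3 -c "
from h import *
o=get_obs();print(o['moment'])"
```

```text
time: 20.1
tool_pos: [442.7, 316.2, 61.8]
tcp_rot: [3.141, 0.0, 2.932]
contact_force: [-1.6, -0.7, 7.8]
grip_width: 7.7
finger_force: 30.0
time: 20.7
tool_pos: [442.7, 315.9, 61.8]
tcp_rot: [-3.141, 0.001, 2.651]
contact_force: [-1.6, -3.8, 7.8]
grip_width: 7.6
finger_force: 30.0
[-0.4273881   0.16928943  0.02117411]
```

```bash
python3 -m pendant '[0,-0.02,0,0,0,0.8,1, 0,0,0,0,0,0.8,1, 0,0,0,0,0,0.8,1, 0,0,0,0,0,0.8,1, 0,0,0,0,0,0.8,1, 0,0,0,0,0,0,1]'
python3 -c "
from h import *
o=get_obs();print(o['moment'])"
```

```text
time: 21.3
tool_pos: [442.4, 315.4, 61.8]
tcp_rot: [-3.141, 0.001, 2.372]
contact_force: [-0.5, -2.3, 7.6]
grip_width: 7.9
finger_force: 30.0
[-0.47552096  0.26581656  0.05930051]
```

```bash
python3 -m pendant '[-0.01,-0.01,0,0,0,0.8,1, 0,0,0,0,0,0.8,1, 0,0,0,0,0,0.8,1, 0,0,0,0,0,0.8,1, 0,0,0,0,0,0.8,1, 0,0,0,0,0,0.8,1, 0,0,0,0,0,0,1]'
python3 -c "
from h import *
o=get_obs();print(o['moment'])"
```

```text
time: 22.0
tool_pos: [442.0, 315.0, 61.8]
tcp_rot: [-3.141, 0.0, 2.037]
contact_force: [-3.4, -2.3, 9.0]
grip_width: 7.6
finger_force: 30.0
[-0.4987491   0.53549935 -0.03290736]
```

```bash
python3 -m pendant '[0,-0.024,-0.005,0,0,0.8,1, 0,0,0,0,0,0.8,1, 0,0,0,0,0,0.8,1, 0,0,0,0,0,0.8,1, 0,0,0,0,0,0.8,1, 0,0,0,0,0,0,1]'
python3 -c "
from h import *
o=get_obs();print(o['moment'])"
```

```text
time: 22.6
tool_pos: [441.5, 314.7, 61.8]
tcp_rot: [-3.141, 0.0, 1.757]
contact_force: [-2.0, -1.4, 6.8]
grip_width: 7.7
finger_force: 30.0
[-0.33999305  0.43373101  0.08224761]
```

```bash
python3 -m pendant '[0,-0.01,0,0,0,0.8,1, 0,0,0,0,0,0.8,1, 0,0,0,0,0,0.8,1, 0,0,0,0,0,0.8,1, 0,0,0,0,0,0.8,1, 0,0,0,0,0,0.8,1, 0,0,0,0,0,0.8,1, 0,0,0,0,0,0.4,1, 0,0,0,0,0,0,1]'
python3 - <<'E'
from h import *
o=get_obs();print(o['moment'],o['contact_force'])
a=save("scene","s5.png",(160,200,290,380),4);b=save("top","t5.png",(110,170,240,350),4)
cv2.imwrite("pics/c5.png",np.hstack([cv2.resize(a,(400,554)),cv2.resize(b,(400,554))]))
E
```

```text
time: 23.5
tool_pos: [440.8, 314.7, 61.8]
tcp_rot: [-3.141, 0.001, 1.339]
contact_force: [-4.5, -1.6, 8.3]
grip_width: 7.7
finger_force: 30.0
[-0.32264449  0.65783368  0.05342725] [-4.47926122 -1.57246077  8.34717075]
```

View pics/c5.png

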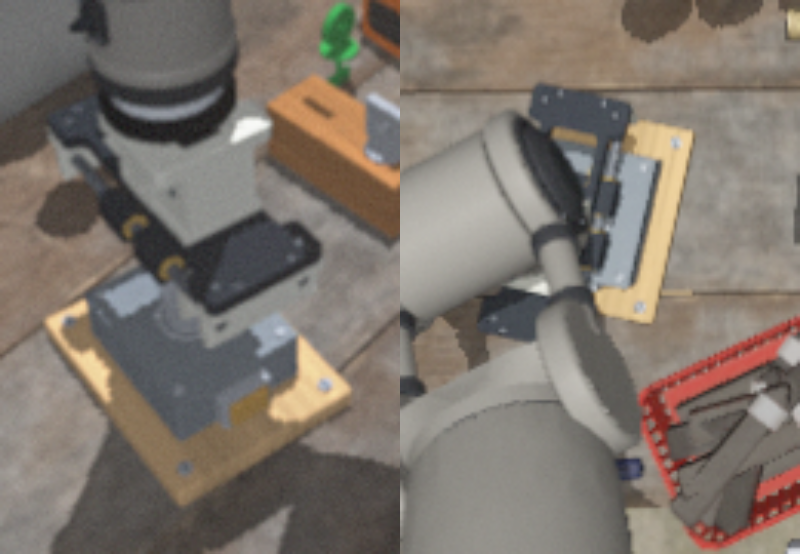

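The left crop shows the key seated under the fingers and the brass bolt at (248,403) drawn in compared with before. I add a small margin to the turn, relax the side load and check.

```bash
python3 -m pendant '[0,-0.02,0,0,0,0.4,1, 0,0,0,0,0,0.3,1, 0,0,0,0,0,0,1, 0,0,0,0,0,0,1]'
python3 - <<'E'
from h import *
o=get_obs();print(o['moment'],o['contact_force'])
a=cv2.imread("pics/s4.png");b=cv2.imread("pics/s5.png")
cv2.imwrite("pics/c6.png",np.hstack([cv2.resize(a[440:600,180:440],(400,246)),cv2.resize(b[440:600,180:440],(400,246))]))
E
```

```text
time: 24.0
tool_pos: [440.6, 314.8, 61.8]
tcp_rot: [-3.142, 0.001, 1.292]
contact_force: [-3.1, -2.0, 7.6]
grip_width: 7.6
finger_force: 30.0
[-0.38926386  0.39301532  0.20294961] [-3.07160267 -2.01297756  7.61575322]
```

View pics/c6.png

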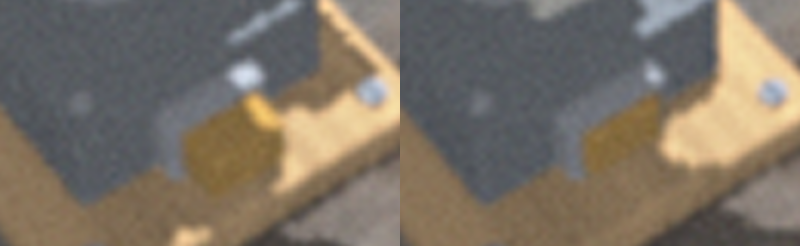

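The bolt stuck out at (235,150) on the left before the turn, and on the right it is drawn in to a stub at (620,135). The yaw torque has risen, so the cylinder is at its stop. I hand in the job now, still gripping the key.

```bash
python3 -c "
from plant import *
print(close_job())"
```

```text
the job is handed in; nothing more can be done
None
```

The round key is seated in the lock, turned a quarter turn clockwise to the stop and still gripped with the bolt drawn; the job was handed in at about 24 s, and the highest force I read was about 12 N.

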